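Hold the cedar freshener press closed

ROBOT

A 6-joint arm with a two-finger parallel gripper is mounted at the origin on the work surface. World frame = base frame: x ahead of the robot, y to its left, z up, the work surface at z = 0. Lengths are in m, angles in rad, forces in N, time in s.
With the tool pointing down it reaches from about 0.4 to 0.825 m from the base axis. Payload 7 kg.
Tool frame: the origin (TCP) lies on the centre line of the jaws, within the pads' length; the fingertips stand 22 mm ahead of it and the grasp point (between the pads) lies 3 mm ahead of it; z points along the fingers, y is the line along which they close (so a half turn about z gives the same grasp; the last joint's range is limited). The gripper opens to 88 mm and grips with 3 to 60 N. Pads are 19 mm wide; open, the fingers measure 130 mm over their backs; the gripper's body (78 mm by 193 mm) begins 47 mm behind the grasp point.
Start: joints at [1.578, 0.359, 0.012, 0, -1.224, -0.288], TCP at [0.187, 0.649, 0.249] pointing down, gripper open.
Joint ranges: [-3.07, 3.07], [-1.43, 2.12], [-1.02, 1.25], [-3.03, 1.67], [-3.05, -0], [-3.03, 3.03]. Speed limits (rad/s): [2.39, 2.39, 3.01, 3.14, 3.14, 3.14].

INTERFACE

Orientations are given as [roll, pitch, yaw] about the fixed x, y, z axes, in that order (R = Rz(yaw) Ry(pitch) Rx(roll)).
In Python, from station import monitor, viewer, order gives the robot as it stands. The module is installed in compiled form; this text tells all that it offers.
- The arm moves only by the tool servo_tool, never from a script. Its argument "targets" is a list of rows, each an object with "angular": the turn, a rotation vector about the tool's x, y, z in degrees, a list of three; "xyz": the shift along the tool's x, y, z in cm, a list of three; "claw": the finger opening in cm, from 0 to 8.76. A call has 1 to 20 rows; each row shifts and turns the commanded pose from where the row before left it, along the tool's axes as they then stand; what a row does not reach is not made up. A row lasts 1/10 s, in which the tool goes at most 50 mm and 8.59 degrees, less where a joint would pass 70% of its speed; a pose out of reach is approached as far as the arm can. A call is refused whole if a number of a shift passes 5 or a number of a turn 8.59, either way. A call with a gripper value outside its range is refused whole. The fingers move at their own pace and stop on an object; "force" is the grip in N (left out, the last holds). Time passes only in rows, so rows that do not move let the fingers close. It gives the time, the measured TCP pose, the force, the opening and the grip force at its end, in the units of the state.
- monitor.get_state(): the state, without advancing time (a new reading comes with each control period).
- viewer.grab_frame(name): name is "side" or "top"; returns a dict with "color" (420x560x3 uint8, blue, green, red), "fovy" (degrees; the focal length in pixels is half the picture's height over the tangent of half this angle, whatever the lens; pixels are square), "cx", "cy" (the principal point, pixels), "R" (3x3) and "t" (3): a world point X has camera coordinates R X + t. Camera axes: x right, y down, z forward; pixel columns grow to the right and rows downward; lengths in m; the calibration is good to about 2 mm. A picture is of the moment at which its call begins. There is no depth.
- order.job_done(): hands the job in; it is judged then, once.
The state is a dict: "t": time; "q": joint angles; "qd": joint speeds; "joint_efforts": joint torques, N m; "eef_pos": TCP position; "ee_rot": TCP orientation; "force": force on the tool from outside, world axes, zero at the start; "moment": the same for the moment, N m; "width": finger opening in m; "gripper_force": force on a finger pad.
Only numpy, scipy, OpenCV 4.12 (cv2) and the standard library are available. Lean on these libraries where they do the work, as an engineer would, in place of code of your own. Each camera call takes 0.05 s, during which the arm holds its last target. There are 200 camera calls.

TASK

Close the cedar freshener press: lay the clamp bar, red grip upwards, into the slots of the two blue supports so that it lies across the sprung cedar block, and let go of it. Then push down on the middle of the bar against the spring until both of its ends bear firmly on the steel seats at the bottom of the slots, and finish while still holding it down there, pushing harder than the spring so that the seats stay loaded. Leave everything else on the shelf where it stands.

Things in the scene. Friction and masses are not known exactly. Their poses are not given: they have to be found in the camera images.
- press: Fixed freshener press, blue base plate 90 x 200 x 12 mm (x, y, z), origin at the centre of its underside on the shelf. A support with a slot stands near each end of its y axis and the sprung cedar block is in the middle. At the start it may be on either side of the shelf (left or right), with the bar on the other.
- support_left: Fixed support at y = +78 mm in the press frame, 24 mm long in y; origin at the centre of its underside, 12 mm above the shelf. A steel seat 30 mm wide in x, its flat top 50 mm above the shelf, between two blue cheeks 8 mm thick that rise to 82 mm above the shelf: a slot 30 mm wide in x, open upwards and at both ends in y.
- support_right: The same support at y = -78 mm in the press frame.
- cedar_top (a point): Centre of the top face of the round cedar block (48 mm diameter, 18 mm thick) on the head of the vertical spring plunger, at the middle of the press, 62 mm above the shelf when free, that is 12 mm higher than the seats.
- plunger (a joint): Travel of the plunger with its cedar block, in m: 0 = up and free, growing as it is pressed down. A bar lying on both seats holds it at about 0.012. The spring pushes up with about 5 N at 0 and 14 N at 0.012 (700 N/m), so it carries the bar's own weight without sinking; pushing the bar down to the seats takes 11 to 12.5 N at its middle, and only a push kept above that (some 16 to 25 N is plenty) makes it bear on the seats.
- bar: Loose clamp bar, about 0.2 kg (0.14 to 0.28): aluminium flat 22 x 190 x 10 mm (x, y, z), long axis y, with a red grip block 22 x 44 x 26 mm (x, y, z) on top in the middle. Origin at the centre of the underside of the flat. Starts flat on the shelf, grip up. The two ends are alike, so it may go in either way round. It fits the 30 mm slots with 4 mm to spare on each side; laid in them it rests level on the cedar block, underside 62 mm above the shelf.
- bar_top (a point): Centre of the top face of the bar's red grip block, 36 mm above the bar's underside: the place to push on.
- key_box: Bystander: brushed nickel latch box for spare keys, 72 x 102 x 57 mm, fixed, origin at the centre of its underside.
- flask: Bystander: turquoise glass perfume flask with brass cap, 60 mm diameter, 92 mm tall, upright, origin at the centre of its underside.
- clip: Bystander: black plastic sun visor clip, 60 x 24 x 16 mm, origin at the centre of its underside.
- extender_a: Bystander: steel tire valve extender standing upright, 17 mm diameter, 42 mm tall, origin at its foot.
- extender_b: Bystander: a second tire valve extender like the first.
- wax_tin: Bystander: round yellow tin, 76 mm diameter, 50 mm tall, origin at the centre of its underside.
- brush: Bystander: detailing brush lying flat, 170 mm long along its x axis.
Things that resemble listed ones, but are neither listed nor needed, are in the scene too. Leave any green look-alike of the bar alone.

How it is judged:
By the outcome, as a careful person would: the job done as asked, in the order asked, and still so for the second after the job is handed in, while the arm keeps its last pose, push and grip.
It also fails if it takes over 51 s, if anything falls off the work surface, if the arm or the gripper's body presses on something with over 40 N, if the wrist force passes 120 N, or if a joint passes its speed limit or range.

## Working session

There is one attempt and no reset: what is moved stays moved. The work goes in short steps, Python scripts to look and compute and a tool call to move; the robot and the scene stay as the last step left them, time stands still between calls to the robot, and variables do not carry over. Pictures are saved under pics/ and viewed, at most 10 in all, crops included, and the job is handed in when it is done.

Besides the shell and the picture viewer there is one more tool, called as name(argument=value, ...) on one line, values as JSON. servo_tool: Moves the arm, as the interface text tells. Its arguments: {"type":"object","properties":{"targets":{"type":"array"},"force":{"type":"number"}},"required":["targets"]}

```bash
mkdir -p pics
cat > h.py <<'E'
import numpy as np, cv2
from station import monitor, viewer, order
def grab(n,name=None):
    f=viewer.grab_frame(n)
    if name: cv2.imwrite('pics/'+name,f['color'])
    return f
def ray(f,u,v):
    h=f['color'].shape[0]; F=h/2/np.tan(np.radians(f['fovy'])/2)
    R=np.array(f['R']);t=np.array(f['t'])
    d=R.T@np.array([(u-f['cx'])/F,(v-f['cy'])/F,1]); return -R.T@t,d
def onz(f,u,v,z):
    o,d=ray(f,u,v); return o+d*(z-o[2])/d[2]
def proj(f,X):
    h=f['color'].shape[0]; F=h/2/np.tan(np.radians(f['fovy'])/2)
    c=np.array(f['R'])@np.array(X)+np.array(f['t']); return c[:2]/c[2]*F+[f['cx'],f['cy']]
E
python3 - <<'E'
from h import *
for n in('top','side'):
    f=grab(n,n+'0.png'); print(n,f['fovy'],f['cx'],f['cy'],ray(f,f['cx'],f['cy']))
s=monitor.get_state(); print(s)
E
```

```text
top 42.274583135169976 274.4695537874421 210.9068608501762 (array([0.34004234, 0.0122606 , 1.42128039]), array([ 0.16288056, -0.00986   , -0.98659653]))
side 49.202892384819826 273.7656226765627 207.93989425692803 (array([0.49123386, 0.95059982, 0.70978767]), array([ 0.08363165, -0.8206803 , -0.5652341 ]))
{'t': 0.1, 'q': array([ 1.57810528e+00,  3.59312226e-01,  1.11467773e-02, -3.18250251e-04,
       -1.22409783e+00, -2.88091370e-01]), 'qd': array([-0.00142078, -0.00221417,  0.0005392 ,  0.00168164, -0.00087894,
        0.00118707]), 'joint_efforts': array([-2.64644383e-03, -5.84163308e+01,  2.93749040e+01,  7.01551795e+00,
        1.01687617e-02, -4.62517312e-05]), 'eef_pos': array([0.18696105, 0.64816565, 0.24771495]), 'ee_rot': array([ 3.14010115e+00, -1.29971720e-04, -2.80890684e-01]), 'force': array([0.19586544, 0.03173169, 0.547169  ]), 'moment': array([-0.02395032, -0.00043175, -0.01307022]), 'gripper_force': 0.0, 'width': 0.08801702727100819}
```

View pics/top0.png

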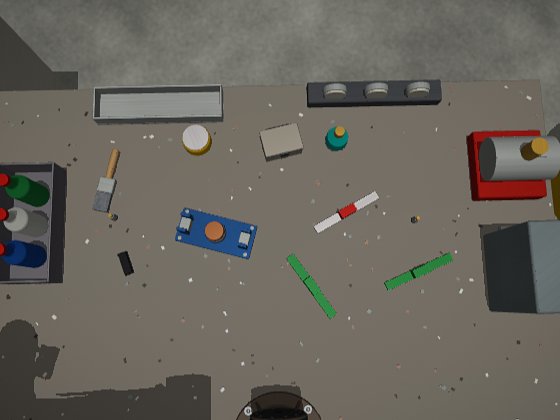

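View pics/side0.png

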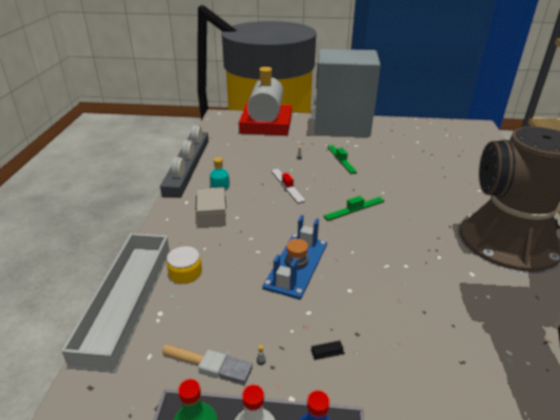

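Top view: the bar candidates are the silver one with a red grip at (347,211) and two green look-alikes at (312,286) and (419,271). By its description the bar is the one at (347,211). The press is at (216,232), on the left. I'll measure both and check the choice in a crop.

```bash
cat >> h.py <<'E'
def mask(f,kind,roi):
    c=f['color']; h=cv2.cvtColor(c,cv2.COLOR_BGR2HSV).astype(int); H,S,V=h[...,0],h[...,1],h[...,2]
    m={'red':((H<6)|(H>172))&(S>150)&(V>80),'white':(S<40)&(V>165),'blue':(H>100)&(H<125)&(S>120)&(V>50),
       'orange':(H>=4)&(H<16)&(S>90)&(V>90)}[kind].astype(np.uint8)*255
    k=np.zeros_like(m); x0,y0,x1,y1=roi; k[y0:y1,x0:x1]=m[y0:y1,x0:x1]; return k
def big(m):
    cs,_=cv2.findContours(m,cv2.RETR_EXTERNAL,cv2.CHAIN_APPROX_NONE); return max(cs,key=cv2.contourArea)
def rect(pts):
    r=cv2.minAreaRect((np.asarray(pts)[:,:2]*1e4).astype(np.float32)); b=cv2.boxPoints(r)/1e4
    e=[b[1]-b[0],b[2]-b[1]]; l=max(e,key=np.linalg.norm); return np.array(r[0])/1e4,np.array(r[1])/1e4,np.degrees(np.arctan2(l[1],l[0]))
E
python3 - <<'E'
from h import *
f=grab('top'); s=grab('side')
R=(300,180,390,245)
w=mask(f,'white',R)|mask(f,'red',R); w=cv2.morphologyEx(w,cv2.MORPH_CLOSE,np.ones((3,3)))
print('bar@10',rect([onz(f,u,v,.010) for u,v in big(w)[:,0]]))
print('grip@36',rect([onz(f,u,v,.036) for u,v in big(mask(f,'red',R))[:,0]]))
R=(165,195,265,265)
b=mask(f,'blue',R); b=cv2.morphologyEx(b,cv2.MORPH_CLOSE,np.ones((3,3)))
print('press@12',rect([onz(f,u,v,.012) for u,v in big(b)[:,0]]))
o=big(mask(f,'orange',R)); print('cedar@62',rect([onz(f,u,v,.062) for u,v in o[:,0]]))
print('seats/white')
m=cv2.inRange(cv2.cvtColor(f['color'],cv2.COLOR_BGR2HSV),(0,0,120),(180,90,255))
for r in((170,205,200,240),(230,225,258,250)):
    k=np.zeros_like(m); k[r[1]:r[3],r[0]:r[2]]=m[r[1]:r[3],r[0]:r[2]]
    print(rect([onz(f,u,v,.05) for u,v in big(k)[:,0]]))
a=cv2.resize(f['color'][175:325,280:460],None,fx=3,fy=3,interpolation=cv2.INTER_CUBIC)
c=cv2.resize(f['color'][195:270,165:265],(540,405),interpolation=cv2.INTER_CUBIC)
p=np.zeros((450+0,540,3),np.uint8);p[:450]=a
cv2.imwrite('pics/c1.png',p);cv2.imwrite('pics/c2.png',c)
so=big(mask(s,'red',(270,160,310,200)))[:,0]; print('side grip', so.mean(0),'side cedar',big(mask(s,'orange',(275,230,320,275)))[:,0].mean(0))
E
```

```text
bar@10 (array([ 0.56797241, -0.19022195]), array([0.02351133, 0.18735575]), np.float32(-61.183464))
grip@36 (array([ 0.56612505, -0.19076666]), array([0.02307823, 0.04364962]), np.float32(-61.18335))
press@12 (array([0.51905781, 0.15500194]), array([0.20343463, 0.08821467]), np.float32(74.1963))
cedar@62 (array([0.51819395, 0.15351506]), array([0.04306789, 0.04316199]), np.float32(-1.3919657))
seats/white
(array([0.54161768, 0.22816487]), array([0.02356173, 0.02769684]), np.float32(-17.365974))
(array([0.49855073, 0.07826951]), array([0.02345008, 0.02790257]), np.float32(-14.978645))
side grip [287.25    179.40625] side cedar [297.13207547 246.45283019]
```

View pics/c1.png

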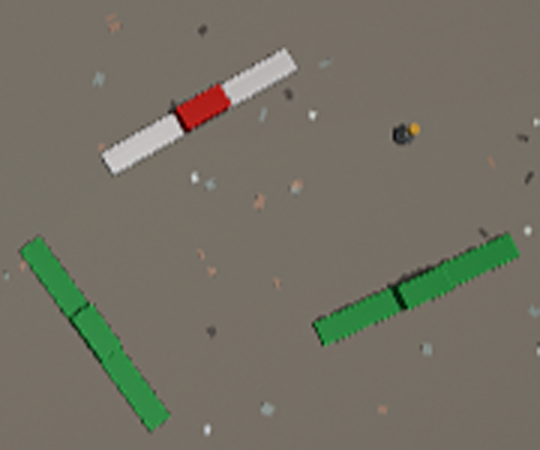

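View pics/c2.png

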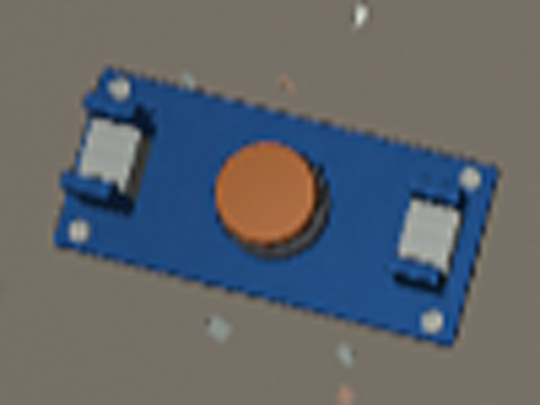

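The crops show the silver bar with the red grip between two green look-alikes, so the choice holds. Its sizes measure right: 187x23.5 mm for the flat, 44x23 mm for the grip. The press shows both seats and the cedar block clearly, with centre about (0.5195, 0.1535) and axis 74.0°.

servo_tool(targets=[{"angular":[0,0,0],"xyz":[3.0,2.45,0],"claw":6},{"angular":[0,0,0],"xyz":[3.0,2.45,0],"claw":6},{"angular":[0,0,0],"xyz":[3.0,2.45,0],"claw":6},{"angular":[0,0,0],"xyz":[3.0,2.45,0],"claw":6},{"angular":[0,0,0],"xyz":[3.0,2.45,0],"claw":6},{"angular":[0,0,0],"xyz":[3.0,2.45,0],"claw":6},{"angular":[0,0,0],"xyz":[3.0,2.45,0],"claw":6},{"angular":[0,0,0],"xyz":[3.0,2.45,0],"claw":6},{"angular":[0,0,0],"xyz":[3.0,2.45,0],"claw":6},{"angular":[0,0,0],"xyz":[3.0,2.45,0],"claw":6},{"angular":[0,0,0],"xyz":[3.0,2.45,0],"claw":6},{"angular":[0,0,0],"xyz":[3.0,2.45,0],"claw":6},{"angular":[0,0,0],"xyz":[3.0,2.45,0],"claw":6},{"angular":[0,0,0],"xyz":[3.0,2.45,0],"claw":6},{"angular":[0,0,7.5],"xyz":[0,0,0],"claw":6},{"angular":[0,0,7.5],"xyz":[0,0,0],"claw":6},{"angular":[0,0,7.5],"xyz":[0,0,0],"claw":6},{"angular":[0,0,7.5],"xyz":[0,0,0],"claw":6},{"angular":[0,0,7.5],"xyz":[0,0,0],"claw":6},{"angular":[0,0,7.5],"xyz":[0,0,0],"claw":6}])

```text
t: 2.2
eef_pos: [0.4955, 0.2025, 0.2485]
ee_rot: [3.141, 0.0, -1.072]
force: [0.4, -0.3, 0.1]
width: 0.0597
gripper_force: 0.0
```

```bash
cat > go.py <<'E'
# usage: go.py x y z yawdeg -> needed shift in tool axes (cm) and turn (deg) from the measured pose
import sys; from h import *
from scipy.spatial.transform import Rotation as Ro
s=monitor.get_state(); x,y,z,w=map(float,sys.argv[1:])
R=Ro.from_euler('xyz',s['ee_rot']); T=Ro.from_euler('xyz',[np.pi,0,np.radians(w)])
print('t',round(s['t'],2),'p',s['eef_pos'].round(4),'rot',np.degrees(s['ee_rot']).round(2),'F',s['force'].round(1),'w',round(s['width'],4),'gf',round(s['gripper_force'],1),'q',s['q'].round(2))
d=(np.array([x,y,z])-s['eef_pos'])*100
print('shift cm',R.inv().apply(d).round(2),'turn',np.degrees((R.inv()*T).as_rotvec()).round(2))
E
python3 go.py 0.5665 -0.1905 0.15 -61.2
```

```text
t 2.2 p [0.4955 0.2025 0.2485] rot [179.99   0.   -61.4 ] F [ 0.4 -0.3  0.1] w 0.0597 gf 0.0 q [ 0.75  0.13 -0.3  -0.   -1.15 -0.26]
shift cm [37.9  12.57  9.85] turn [ 0.01  0.   -0.2 ]
```

servo_tool(targets=[{"angular":[0,0,0],"xyz":[3.8,1.25,1.0],"claw":6},{"angular":[0,0,0],"xyz":[3.8,1.25,1.0],"claw":6},{"angular":[0,0,0],"xyz":[3.8,1.25,1.0],"claw":6},{"angular":[0,0,0],"xyz":[3.8,1.25,1.0],"claw":6},{"angular":[0,0,0],"xyz":[3.8,1.25,1.0],"claw":6},{"angular":[0,0,0],"xyz":[3.8,1.25,1.0],"claw":6},{"angular":[0,0,0],"xyz":[3.8,1.25,1.0],"claw":6},{"angular":[0,0,0],"xyz":[3.8,1.25,1.0],"claw":6},{"angular":[0,0,0],"xyz":[3.8,1.25,1.0],"claw":6},{"angular":[0,0,0],"xyz":[3.7,1.3,0.9],"claw":6},{"angular":[0,0,0],"xyz":[0,0,0],"claw":6},{"angular":[0,0,0],"xyz":[0,0,0],"claw":6},{"angular":[0,0,0],"xyz":[0,0,0],"claw":6}])

```text
t: 3.5
eef_pos: [0.5689, -0.1894, 0.1497]
ee_rot: [-3.141, 0.0, -1.066]
force: [1.0, 0.2, -0.1]
width: 0.0602
gripper_force: 0.0
```

```bash
python3 go.py 0.5668 -0.1905 0.030 -61.2
```

```text
t 3.5 p [ 0.5689 -0.1894  0.1497] rot [-179.99    0.    -61.08] F [ 1.   0.2 -0.1] w 0.0602 gf 0.0 q [ 0.    0.32 -0.29 -0.   -0.96  0.5 ]
shift cm [-0.    0.24 11.97] turn [-0.01  0.    0.12]
```

servo_tool(targets=[{"angular":[0,0,0],"xyz":[0,0.2,1.5],"claw":6},{"angular":[0,0,0],"xyz":[0,0,1.5],"claw":6},{"angular":[0,0,0],"xyz":[0,0,1.5],"claw":6},{"angular":[0,0,0],"xyz":[0,0,1.5],"claw":6},{"angular":[0,0,0],"xyz":[0,0,1.5],"claw":6},{"angular":[0,0,0],"xyz":[0,0,1.5],"claw":6},{"angular":[0,0,0],"xyz":[0,0,1.5],"claw":6},{"angular":[0,0,0],"xyz":[0,0,1.5],"claw":6},{"angular":[0,0,0],"xyz":[0,0,0],"claw":6},{"angular":[0,0,0],"xyz":[0,0,0],"claw":6},{"angular":[0,0,0],"xyz":[0,0,0],"claw":1.5},{"angular":[0,0,0],"xyz":[0,0,0],"claw":1.5},{"angular":[0,0,0],"xyz":[0,0,0],"claw":1.5},{"angular":[0,0,0],"xyz":[0,0,0],"claw":1.5},{"angular":[0,0,0],"xyz":[0,0,0],"claw":1.5},{"angular":[0,0,0],"xyz":[0,0,0],"claw":1.5},{"angular":[0,0,0],"xyz":[0,0,0],"claw":1.5},{"angular":[0,0,0],"xyz":[0,0,0],"claw":1.5}], force=25)

```text
t: 5.3
eef_pos: [0.5671, -0.1909, 0.0297]
ee_rot: [3.141, -0.0, -1.066]
force: [-1.9, -0.1, 2.4]
width: 0.0217
gripper_force: 25.0
```

```bash
python3 go.py 0.5668 -0.1905 0.18 -61.2
```

```text
t 5.3 p [ 0.5671 -0.1909  0.0297] rot [179.99  -0.   -61.09] F [-1.9 -0.1  2.4] w 0.0217 gf 25.0 q [ 0.    0.46 -0.41  0.   -0.71  0.5 ]
shift cm [-5.000e-02  1.000e-02 -1.503e+01] turn [ 0.01 -0.    0.11]
```

servo_tool(targets=[{"angular":[0,0,0],"xyz":[0,0,-1.5],"claw":1.5},{"angular":[0,0,0],"xyz":[0,0,-1.5],"claw":1.5},{"angular":[0,0,0],"xyz":[0,0,-2.0],"claw":1.5},{"angular":[0,0,0],"xyz":[0,0,-2.5],"claw":1.5},{"angular":[0,0,0],"xyz":[0,0,-2.5],"claw":1.5},{"angular":[0,0,0],"xyz":[0,0,-2.5],"claw":1.5},{"angular":[0,0,0],"xyz":[0,0,-2.5],"claw":1.5},{"angular":[0,0,7.5],"xyz":[0,0,0],"claw":1.5},{"angular":[0,0,7.5],"xyz":[0,0,0],"claw":1.5},{"angular":[0,0,7.5],"xyz":[0,0,0],"claw":1.5},{"angular":[0,0,7.5],"xyz":[0,0,0],"claw":1.5},{"angular":[0,0,7.5],"xyz":[0,0,0],"claw":1.5},{"angular":[0,0,7.5],"xyz":[0,0,0],"claw":1.5},{"angular":[0,0,0],"xyz":[0,0,0],"claw":1.5},{"angular":[0,0,0],"xyz":[0,0,0],"claw":1.5}])

```text
t: 6.8
eef_pos: [0.5669, -0.1907, 0.1791]
ee_rot: [3.141, 0.0, -1.848]
force: [-0.5, -0.9, -2.3]
width: 0.0222
gripper_force: 25.0
```

```bash
python3 go.py 0.5195 0.1535 0.18 -106
```

```text
t 6.8 p [ 0.5669 -0.1907  0.1791] rot [ 179.96    0.   -105.88] F [-0.5 -0.9 -2.3] w 0.0222 gf 25.0 q [ 0.    0.29 -0.26 -0.   -1.03 -0.28]
shift cm [-31.81  13.98  -0.08] turn [0.04 0.   0.12]
```

servo_tool(targets=[{"angular":[0,0,0],"xyz":[-1.8,0.8,0],"claw":1.5},{"angular":[0,0,0],"xyz":[-3,1.3,0],"claw":1.5},{"angular":[0,0,0],"xyz":[-3,1.3,0],"claw":1.5},{"angular":[0,0,0],"xyz":[-3,1.3,0],"claw":1.5},{"angular":[0,0,0],"xyz":[-3,1.3,0],"claw":1.5},{"angular":[0,0,0],"xyz":[-3,1.3,0],"claw":1.5},{"angular":[0,0,0],"xyz":[-3,1.3,0],"claw":1.5},{"angular":[0,0,0],"xyz":[-3,1.3,0],"claw":1.5},{"angular":[0,0,0],"xyz":[-3,1.4,0],"claw":1.5},{"angular":[0,0,0],"xyz":[-3,1.4,0],"claw":1.5},{"angular":[0,0,0],"xyz":[-2,0.9,0],"claw":1.5},{"angular":[0,0,0],"xyz":[-1,0.4,0],"claw":1.5},{"angular":[0,0,0],"xyz":[0,0,0],"claw":1.5},{"angular":[0,0,0],"xyz":[0,0,0],"claw":1.5},{"angular":[0,0,0],"xyz":[0,0,0],"claw":1.5}])

```text
t: 8.3
eef_pos: [0.5208, 0.1526, 0.1795]
ee_rot: [3.141, -0.0, -1.852]
force: [-0.2, -0.1, -2.0]
width: 0.0218
gripper_force: 25.0
```

```bash
python3 go.py 0.5195 0.1535 0.18 -106
python3 - <<'E'
from h import *
f=grab('top'); s=grab('side')
a=cv2.resize(f['color'][160:280,140:300],(533,400)); b=cv2.resize(s['color'][140:320,200:400],(444,400))[:,:267]
cv2.imwrite('pics/hold.png',np.hstack([a,b]))
E
```

```text
t 8.3 p [0.5208 0.1526 0.1795] rot [ 1.7999e+02 -2.0000e-02 -1.0610e+02] F [-0.2 -0.1 -2. ] w 0.0218 gf 25.0 q [ 0.65  0.2  -0.38  0.   -0.99 -0.93]
shift cm [-0.05  0.15 -0.05] turn [ 0.01 -0.02 -0.1 ]
```

View pics/hold.png

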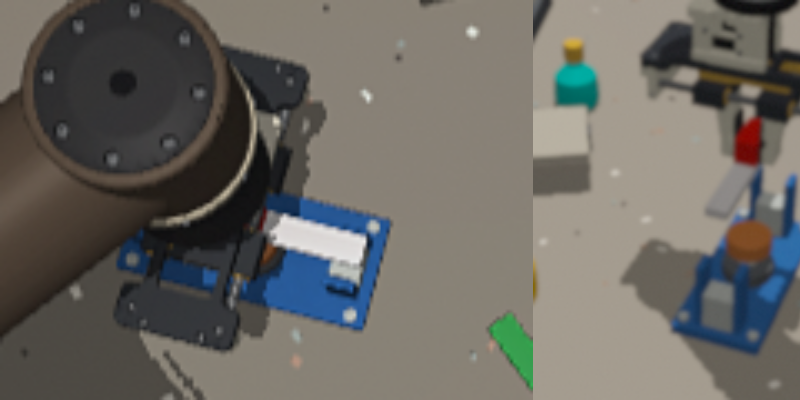

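The top view shows the bar held over the press, its right half free of the gripper. The side view shows its left half. I'll check its axis and lateral offset against the slots before lowering.

Run:
```python
from h import *
f=grab('top'); st=monitor.get_state()
z=st['eef_pos'][2]-.0297+.010
m=mask(f,'white',(215,215,260,245)); m=cv2.morphologyEx(m,cv2.MORPH_OPEN,np.ones((3,3)))
c=big(m); print('pix',cv2.boundingRect(c))
for zz in (z-.01,z,z+.01):
  r=rect([onz(f,u,v,zz) for u,v in c[:,0]]); print(zz,r)
a=np.radians(74.); n=np.array([-np.sin(a),np.cos(a)])
r=rect([onz(f,u,v,z) for u,v in c[:,0]]); print('bar half-centre lateral vs press axis mm',(r[0]-[.5195,.1535])@n*1e3,'along',(r[0]-[.5195,.1535])@[np.cos(a),np.sin(a)]*1e3)
print('TCP lateral',(st['eef_pos'][:2]-[.5195,.1535])@n*1e3)
for p in([.5416,.2282],[.4986,.0783],[.5182,.1535],[.5191,.155]): print('press lateral',(np.array(p)-[.5195,.1535])@n*1e3)
# side view: both ends of flat
s=grab('side'); 
for e in(1,-1):
  P=np.r_[st['eef_pos'][:2]+e*.095*np.array([np.cos(a),np.sin(a)]),z]; print('expected side pix of end',proj(s,P))
h=cv2.cvtColor(s['color'],cv2.COLOR_BGR2HSV)
print('top press re-measure plate edge',rect([onz(f,u,v,.012) for u,v in big(mask(f,'blue',(165,195,265,265)))[:,0]]))
cv2.imwrite('pics/s2.png',cv2.resize(s['color'][150:310,230:380],(750,600)[:2],fx=0,fy=0) if 0 else cv2.resize(s['color'][180:290,250:360],(600,600),interpolation=cv2.INTER_CUBIC))
```

```text
pix (222, 225, 28, 14)
0.1498480373158389 (array([0.50354707, 0.09298757]), array([0.06492551, 0.02115735]), np.float32(73.296486))
0.1598480373158389 (array([0.50226113, 0.09235264]), array([0.06441485, 0.02099095]), np.float32(73.29656))
0.16984803731583892 (array([0.5009751 , 0.09171774]), array([0.06390422, 0.02082454]), np.float32(73.2965))
bar half-centre lateral vs press axis mm -0.283434821313519 along -63.53029389873378
TCP lateral -1.5592854045343427
press lateral -0.653773000707021
press lateral -0.6375597123274971
press lateral 1.2496402047197837
press lateral 0.7979607121007843
expected side pix of end [282.01943993 235.1603999 ]
expected side pix of end [311.94193405 187.39436065]
top press re-measure plate edge (array([0.505029  , 0.10491416]), array([0.09981338, 0.08837263]), np.float32(73.87919))
```

View pics/s2.png

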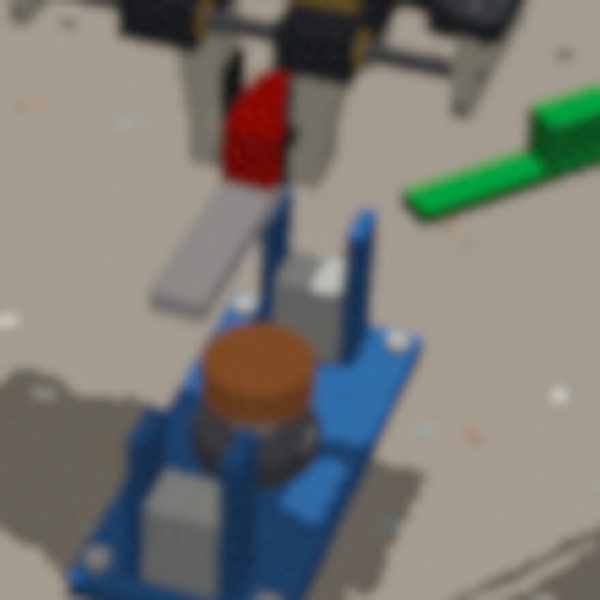

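The bar hangs level: its end appears at crop (180,300), against a predicted (175,300). It is centred to about 1 mm over the slots. Lowering it.

servo_tool(targets=[{"angular":[0,0,0],"xyz":[0,0.08,1.0],"claw":1.5},{"angular":[0,0,0],"xyz":[0,0,1.0],"claw":1.5},{"angular":[0,0,0],"xyz":[0,0,1.0],"claw":1.5},{"angular":[0,0,0],"xyz":[0,0,1.0],"claw":1.5},{"angular":[0,0,0],"xyz":[0,0,1.0],"claw":1.5},{"angular":[0,0,0],"xyz":[0,0,0.5],"claw":1.5},{"angular":[0,0,0],"xyz":[0,0,0.5],"claw":1.5},{"angular":[0,0,0],"xyz":[0,0,0.5],"claw":1.5},{"angular":[0,0,0],"xyz":[0,0,0.5],"claw":1.5},{"angular":[0,0,0],"xyz":[0,0,0.5],"claw":1.5},{"angular":[0,0,0],"xyz":[0,0,0.5],"claw":1.5},{"angular":[0,0,0],"xyz":[0,0,0.5],"claw":1.5},{"angular":[0,0,0],"xyz":[0,0,0],"claw":1.5},{"angular":[0,0,0],"xyz":[0,0,0],"claw":1.5},{"angular":[0,0,0],"xyz":[0,0,0],"claw":1.5}])

```text
t: 10.0
eef_pos: [0.5202, 0.1538, 0.0948]
ee_rot: [-3.141, 0.0, -1.852]
force: [-0.9, 0.0, -2.2]
width: 0.0217
gripper_force: 25.0
```

```bash
python3 go.py 0.5195 0.1535 0.092 -106
```

```text
t 10.0 p [0.5202 0.1538 0.0948] rot [-1.7998e+02  1.0000e-02 -1.0608e+02] F [-0.9  0.  -2.2] w 0.0217 gf 25.0 q [ 0.65  0.3  -0.48  0.   -0.8  -0.93]
shift cm [0.05 0.06 0.28] turn [-0.02  0.01 -0.08]
```

servo_tool(targets=[{"angular":[0,0,0],"xyz":[0,0,0.1],"claw":1.5},{"angular":[0,0,0],"xyz":[0,0,0.1],"claw":1.5},{"angular":[0,0,0],"xyz":[0,0,0.1],"claw":1.5},{"angular":[0,0,0],"xyz":[0,0,0],"claw":1.5},{"angular":[0,0,0],"xyz":[0,0,0],"claw":1.5},{"angular":[0,0,0],"xyz":[0,0,0],"claw":1.5}])

```text
t: 10.6
eef_pos: [0.5201, 0.1538, 0.0917]
ee_rot: [-3.141, 0.0, -1.852]
force: [-0.9, -0.4, 0.0]
width: 0.0222
gripper_force: 25.0
```

servo_tool(targets=[{"angular":[0,0,0],"xyz":[0,0,0],"claw":4.5},{"angular":[0,0,0],"xyz":[0,0,0],"claw":4.5},{"angular":[0,0,0],"xyz":[0,0,0],"claw":4.5},{"angular":[0,0,0],"xyz":[0,0,0],"claw":4.5},{"angular":[0,0,0],"xyz":[0,0,0],"claw":4.5},{"angular":[0,0,0],"xyz":[0,0,-0.5],"claw":4.5},{"angular":[0,0,0],"xyz":[0,0,-1],"claw":4.5},{"angular":[0,0,0],"xyz":[0,0,-1],"claw":4.5},{"angular":[0,0,0],"xyz":[0,0,-1],"claw":4.5},{"angular":[0,0,0],"xyz":[0,0,-1.5],"claw":4.5},{"angular":[0,0,0],"xyz":[0,0,-1],"claw":4.5},{"angular":[0,0,0],"xyz":[0,0,0],"claw":0},{"angular":[0,0,0],"xyz":[0,0,0],"claw":0},{"angular":[0,0,0],"xyz":[0,0,0],"claw":0},{"angular":[0,0,0],"xyz":[0,0,0],"claw":0},{"angular":[0,0,0],"xyz":[0,0,0],"claw":0},{"angular":[0,0,0],"xyz":[0,0,0],"claw":0}])

```text
t: 12.3
eef_pos: [0.5199, 0.1537, 0.1512]
ee_rot: [3.141, -0.001, -1.852]
force: [-0.3, 0.1, -0.3]
width: 0.0035
gripper_force: 0.0
```

```bash
python3 go.py 0.5195 0.1535 0.122 -106
python3 - <<'E'
from h import *
f=grab('top'); s=grab('side')
c=big(cv2.morphologyEx(mask(f,'white',(215,205,262,255)),cv2.MORPH_OPEN,np.ones((3,3))))
for z in(.072,): print(rect([onz(f,u,v,z) for u,v in c[:,0]]))
a=cv2.resize(f['color'][180:280,150:270],(400,333)); b=cv2.resize(s['color'][190:310,250:350],(400,480),interpolation=cv2.INTER_CUBIC)
p=np.zeros((480,800,3),np.uint8);p[:333,:400]=a;p[:,400:]=b
cv2.imwrite('pics/rel.png',p)
E
```

```text
t 12.3 p [0.5199 0.1537 0.1512] rot [ 1.7998e+02 -3.0000e-02 -1.0609e+02] F [-0.3  0.1 -0.3] w 0.0035 gf 0.0 q [ 0.65  0.23 -0.41 -0.   -0.93 -0.93]
shift cm [0.03 0.04 2.92] turn [ 0.02 -0.03 -0.09]
(array([0.50128975, 0.09405527]), array([0.06449458, 0.02126057]), np.float32(74.49942))
```

View pics/rel.png

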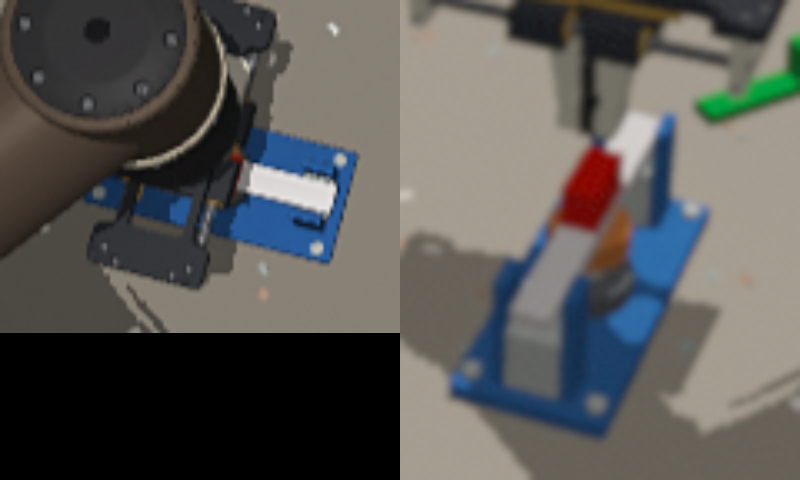

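The picture shows the bar released and lying in both slots, grip up, between the cheeks at both ends. Next I press with the closed fingertips.

servo_tool(targets=[{"angular":[0,0,0],"xyz":[0,0,1],"claw":0},{"angular":[0,0,0],"xyz":[0,0,1],"claw":0},{"angular":[0,0,0],"xyz":[0,0,0.5],"claw":0},{"angular":[0,0,0],"xyz":[0,0,0.3],"claw":0},{"angular":[0,0,0],"xyz":[0,0,0.2],"claw":0},{"angular":[0,0,0],"xyz":[0,0,0.2],"claw":0},{"angular":[0,0,0],"xyz":[0,0,0.2],"claw":0},{"angular":[0,0,0],"xyz":[0,0,0.2],"claw":0},{"angular":[0,0,0],"xyz":[0,0,0.2],"claw":0},{"angular":[0,0,0],"xyz":[0,0,0],"claw":0},{"angular":[0,0,0],"xyz":[0,0,0],"claw":0},{"angular":[0,0,0],"xyz":[0,0,0],"claw":0}])

```text
t: 13.6
eef_pos: [0.5202, 0.1538, 0.1142]
ee_rot: [-3.141, 0.0, -1.851]
force: [-1.4, -1.3, 7.2]
width: 0.0005
gripper_force: 3.3
```

servo_tool(targets=[{"angular":[0,0,0],"xyz":[0,0,0.2],"claw":0},{"angular":[0,0,0],"xyz":[0,0,0.2],"claw":0},{"angular":[0,0,0],"xyz":[0,0,0.2],"claw":0},{"angular":[0,0,0],"xyz":[0,0,0],"claw":0},{"angular":[0,0,0],"xyz":[0,0,0],"claw":0},{"angular":[0,0,0],"xyz":[0,0,0],"claw":0}])

```text
t: 14.2
eef_pos: [0.5204, 0.1538, 0.1087]
ee_rot: [-3.141, 0.001, -1.851]
force: [-3.7, -2.2, 10.1]
width: 0.0004
gripper_force: 5.2
```

servo_tool(targets=[{"angular":[0,0,0],"xyz":[0,0,0.1],"claw":0},{"angular":[0,0,0],"xyz":[0,0,0.1],"claw":0},{"angular":[0,0,0],"xyz":[0,0,0],"claw":0},{"angular":[0,0,0],"xyz":[0,0,0],"claw":0},{"angular":[0,0,0],"xyz":[0,0,0],"claw":0}])

```text
t: 14.7
eef_pos: [0.5205, 0.1537, 0.1082]
ee_rot: [-3.14, 0.001, -1.851]
force: [-8.7, -2.6, 24.3]
width: 0.0001
gripper_force: 12.5
```

The bar is seated: the motion stopped and the force rose to 24 N. One last check for stability and for both ends.

Run:
```python
from h import *
s=grab('side'); f=grab('top'); f=grab('top'); st=monitor.get_state(); print(st['t'],st['force'].round(1),st['eef_pos'].round(4),st['qd'].round(3).max())
a=cv2.resize(f['color'][180:280,150:270],(400,333)); b=cv2.resize(s['color'][190:310,250:350],(400,480),interpolation=cv2.INTER_CUBIC)
p=np.zeros((480,800,3),np.uint8);p[:333,:400]=a;p[:,400:]=b
cv2.imwrite('pics/fin.png',p)
```

```text
14.85 [-8.5 -2.6 25.5] [0.5206 0.1537 0.1082] 0.001
```

View pics/fin.png

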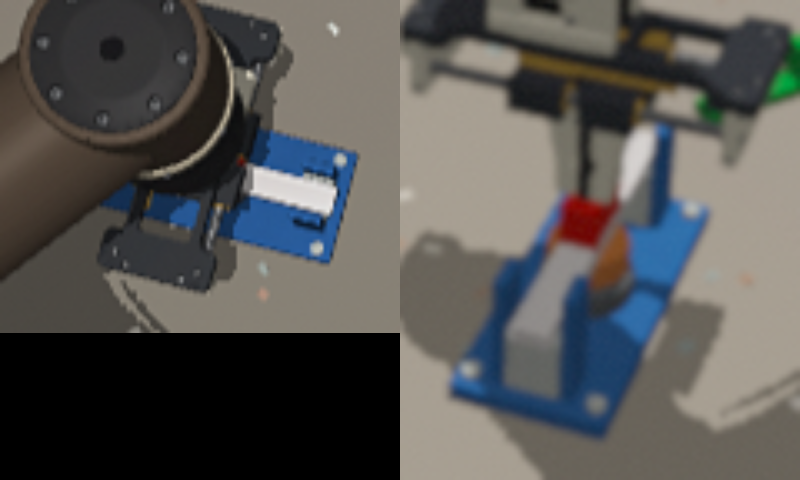

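The bar lies level and low in both slots (near end at about (535,330), far end at about (640,190)), held by the fingertips with a steady 25 N.

```bash
python3 -c "
from station import order
print(order.job_done())"
```

```text
the job is handed in; nothing more can be done
None
```

The press is closed and the job handed in: the bar lies in both slots, released and then pushed down 12 mm onto the seats, and the arm is still holding it there with about 25 N.

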